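# Dispense one moisture tin and slide it to the soil sample

## Robot

A 6-joint arm with a two-finger parallel gripper is mounted at the origin on a cart in front of the work surface, level with it; the furniture and walls round the work are solid. World frame = base frame: x ahead of the robot, y to its left, z up, the work surface at z = 0. Lengths are in m, angles in degrees, forces in N, time in s.
With the tool pointing down it reaches from about 0.35 to 0.875 m from the base axis. Payload 4.2 kg.
Tool frame: the origin (TCP) lies midway between the tips of the shut fingers; the grasp point (between the pads) lies 19 mm behind it; y points along the fingers, z is the direction in which the jaws open and shut, and the axes are right-handed (so a half turn about y gives the same grasp; the last joint's range is limited). The gripper opens to 87 mm and grips with 3 to 60 N. Pads are 19 mm wide; open, the fingers measure 117 mm over their backs; the gripper's body (75 mm by 190 mm) begins 51 mm behind the grasp point.
Start: joints at [-62.246, 22.042, 0.453, 0, -68.411, -14.817], TCP at [0.14, -0.609, 0.223] pointing down, gripper open.
Joint ranges: [-179.83, 179.83], [-69.29, 118.12], [-61.27, 80.66], [-181.25, 117.63], [-171.15, -9.14], [-177.46, 177.46]. Speed limits (degrees/s): [159.86, 159.86, 180, 180, 180, 180].

## Interface

Orientations are given as [roll, pitch, yaw] about the fixed x, y, z axes, in that order (R = Rz(yaw) Ry(pitch) Rx(roll)).
In Python, from workcell import env gives the robot as it stands. The module is installed in compiled form; this text tells all that it offers. Calls block until the motion is done:
- env.goto(position, orientation): joint-space move of the TCP to a pose.
- env.move_straight(position, rotation=None, rate=0.15, force_limit=None): straight line of the TCP; rotation=None keeps the orientation; rate is the mean speed in m/s. With force_limit (N) it stops when the force on the tool has changed by that much, and returns True; else False.
- env.set_joints(angles): joint-space move.
- env.gripper_to(opening, grasp_force=None): opening from 0.0 (shut) to 1.0 (fully open); grasp_force is the grip in N (None keeps the last); returns when the fingers have stopped.
- env.dwell(seconds).
- env.inverse_kinematics(position, orientation): joint angles nearest the present ones, or None.
- env.read_state(): the state.
- env.grab_frame(name): name is "side" or "top" or "wrist"; returns a dict with "image" (480x640x3 uint8, blue, green, red), "fx", "fy", "cx", "cy" (pixels), "position" and "orientation" of the camera in the world. Camera axes: x right, y up, looking along -z (the intrinsics and any distortion apply to the point x, -y, -z); pixel columns grow to the right and rows downward; lengths in m; the calibration is good to about 2 mm. A picture is of the moment at which its call begins. There is no depth.
A pose or a line that the arm cannot do raises env.Unreachable and nothing moves.
- env.close_job(): hands the job in, once; it reports no verdict.
Trained networks look in a picture, given as the dict that the camera call returned (one of the last four; its "shot" number tells which), for a name from the list of things; names that differ only in an ending like _2 or _b are one class to them, and where a whole thing is asked for, a point or a joint stands for the part that bears it (a point fixed in the world has none). Each returns a list of dicts, best first, with "score" (0 to 1); they miss things now and then, are a little off and sometimes report something else, mostly with a low value. They report only what shows in the picture. A call takes as long as a camera call. They do not tell look-alikes from the thing itself.
- env.search_frame(picture, thing): "xyz" ([x, y, z] in m, in world coordinates, good to about 4 mm: the middle of the surface that is visible of it).
- env.trace(picture, thing): "mask" (480x640 bool, what is visible of it).
The state is a dict: "clock": time; "joint_positions": joint angles; "qvel": joint speeds; "joint_torque": joint torques, N m; "position": TCP position; "tool_rot": TCP orientation; "force": force on the tool from outside, world axes, zero at the start; "wrist_torque": the same for the moment, N m; "opening": opening from 0.0 (shut) to 1.0 (fully open).
Only numpy, scipy, OpenCV 4.12 (cv2) and the standard library are available. Lean on these libraries where they do the work, as an engineer would, in place of code of your own. Each camera call takes 0.05 s, during which the arm holds its last target.

## Task

Press the black plunger knob of the tin dispenser all the way down once and let it come back up, so that a single lidded tin comes out onto the track in front. Then push that tin sideways along the track with a fingertip until it stands at the end stop beside the screw-lid soil jar (not the end beside the porcelain crucible). Nothing is to be lifted: the tin only slides, upright, the other tins stay in the dispenser, and the jar and the crucible stay where they are.

Things in the scene. Friction and masses are not known exactly. Their poses are not given: they have to be found in the camera images.
- dispenser: fixed bench dispenser, 275 x 220 x 191 mm (x, y, z), exit and track facing the robot. Origin on the worktop under the tin stack; x points from exit back to plunger, y along the track (robot's left). Grey sheet body 73 mm wide: magazine x = -37 to 37 mm, 94 mm high, then drive housing to x = 138 mm, 120 mm high, with a crank lever on each side out to y = +-49 mm. Flat steel base: deck 8 mm above the worktop
- track_middle (a point): middle of the track, on the deck (dispenser x = -98, y = 0 mm); the tin comes out over a short apron and stops within 8 mm of it. The track is a flat lane along y, inside 71 mm wide (x = -133 to -62 mm) and 212 mm long, edged by lips and end stops that rise 11 mm above the deck, 4 mm thick
- plunger (a joint): travel of the plunger, m: 0 = up, 0.036 = fully down. Spring: about 5 N at the top to 10 N at the bottom, plus a few N while tins slide; springs back up by itself. It drives a slab (106 mm forward for the 36 mm) that shoves the lowest tin out to -x under the front; when it comes up the stack drops by one tin
- plunger_top (a point): middle of the top of the round black plunger knob (42 mm diameter, slightly domed), 54 mm behind the stack (dispenser x = +54 mm) and 191 mm above the worktop when up; moves with the plunger; nothing else of the dispenser is higher than 134 mm
- tin_1: lowest tin of the stack, the one to come out: clean aluminium tin closed by its flat lid, 60 mm diameter, 26 mm high, about 35 g; origin at the centre of its underside
- tin_2: second tin of the stack, like tin_1
- tin_3: top tin of the stack of three, like tin_1
- track_left (a point): where the tin's origin is when it stands at the left end stop (dispenser y = +75 mm), on the deck, middle of the track
- track_right (a point): the same at the right end stop (dispenser y = -75 mm)
- soil_jar: closed jar of soil with a wide screw lid, 56 mm diameter, 73 mm high; stands loose on the worktop just outside one end stop of the track (left or right, it varies); origin at the centre of its underside
- small_crucible: white porcelain crucible with a knobbed lid, 45 mm diameter, 49 mm high; stands loose on the worktop just outside the other end stop; origin at the centre of its underside
Not all that is in view belongs to the job. Leave any orange look-alike of the tin_3 alone.

How it is judged (in metres and radians):
On the way, in this order (a step that is already met when the one before it is completed fails the run):
1. the plunger is pressed down to the bottom and the lowest tin is out (value of joint plunger above 0.031 m and x of tin_1 in the frame of dispenser below -0.085 m), for 0.05 s.
2. the plunger has come back up and the tin stands on the track before the exit (value of joint plunger below 0.004 m and x of tin_1 in the frame of dispenser below -0.085 m and y of tin_1 in the frame of dispenser between -0.04 and 0.04 m), for 0.1 s.
At the end, for the whole second after the job is handed in: tin_1 stands flat on the deck at the end of the track beside the soil jar, within 13 mm of its place against the end stop, at rest; the plunger is up; the other two tins are in the dispenser; jar and crucible stand upright (((horizontal distance between tin_1 and track_left below 0.013 m and horizontal distance between soil_jar and track_left below 0.12 m) or (horizontal distance between tin_1 and track_right below 0.013 m and horizontal distance between soil_jar and track_right below 0.12 m)) and height (world z) of tin_1 below 0.011 m and angle between each of tin_1, soil_jar, small_crucible's own z axis and vertical below 0.1 rad and linear speed of tin_1 below 0.02 m/s and value of joint plunger below 0.004 m and horizontal distance between each of tin_2, tin_3 and dispenser below 0.01 m); the robot touches nothing.
It fails at once if the tin is lifted off the deck or tipped (height (world z) of tin_1 above 0.02 m or angle between tin_1's own z axis and vertical above 0.35 rad).
It fails at once if a second tin comes out (x of tin_2 in the frame of dispenser below -0.02 m).
It fails at once if a tin is lifted out of the stack (height (world z) of tin_2 above 0.049 m or height (world z) of tin_3 above 0.075 m).
It fails at once if the jar or the crucible is moved (distance of any of soil_jar, small_crucible from where it was at the start of the episode above 0.02 m).
It also fails if it takes over 54 s, if anything falls off the work surface, if the arm or the gripper's body presses on something with over 40 N, if the wrist force passes 120 N, or if a joint passes its speed limit or range.

## Working session

There is one attempt and no reset: what is moved stays moved. The work goes in short steps, each a Python script; the robot and the scene stay as the last script left them, time stands still between calls to the robot, and variables do not carry over. Pictures are saved under pics/ and viewed, and the job is handed in when it is done.

```bash
mkdir -p pics
cat > h.py <<'E'
from workcell import env
import cv2, numpy as np
E
python3 - <<'E'
from h import *
s=env.read_state();print(s["clock"],s["position"],s["tool_rot"],s["force"])
for n in("side","top"):
    f=env.grab_frame(n);cv2.imwrite(f"pics/{n}1.png",f["image"])
    print(n,f["position"],f["orientation"],f["fx"],f["cx"],f["cy"],[k for k in f])
    for t in("dispenser","plunger_top","tin_3","soil_jar","small_crucible"):
        print(t,[(np.round(r["xyz"],4).tolist(),round(r["score"],2)) for r in env.search_frame(f,t)])
E
```

```text
0.0 [ 0.139811   -0.60853403  0.22145386] [-8.98733826e+01  4.22382834e-03  1.29244372e+01] [-0.00908501  0.53027778 -0.69887125]
side [0.51474215 0.71585639 0.67035813] [  53.85605439    0.75644366 -178.18753793] 559.1784796873018 318.46126816964085 246.68558134410353 ['image', 'fx', 'fy', 'cx', 'cy', 'position', 'orientation', 'shot']
dispenser [([0.5679, -0.0069, 0.0378], 0.86)]
plunger_top [([0.6028, -0.0353, 0.186], 0.76)]
tin_3 [([0.5534, -0.0433, 0.0865], 0.87), ([0.6291, 0.1344, 0.0237], 0.55)]
soil_jar [([0.4779, -0.1842, 0.0559], 0.96)]
small_crucible [([0.4524, 0.1144, 0.0431], 0.7)]
top [ 0.32273906 -0.0060026   1.18737282] [ 11.07964071   0.23318357 -89.68824127] 563.486169396916 314.48160295653406 245.677539926114 ['image', 'fx', 'fy', 'cx', 'cy', 'position', 'orientation', 'shot']
dispenser [([0.4944, -0.0411, 0.0066], 0.38)]
plunger_top [([0.6066, -0.0364, 0.1912], 0.75)]
tin_3 [([0.6097, -0.1726, 0.0273], 0.98), ([0.6296, 0.1235, 0.0264], 0.75), ([0.5504, -0.0441, 0.0839], 0.74), ([0.4965, -0.037, 0.0078], 0.7)]
soil_jar [([0.4793, -0.1937, 0.078], 0.63)]
small_crucible [([0.4442, 0.1053, 0.0386], 0.82)]
```

View pics/side1.png

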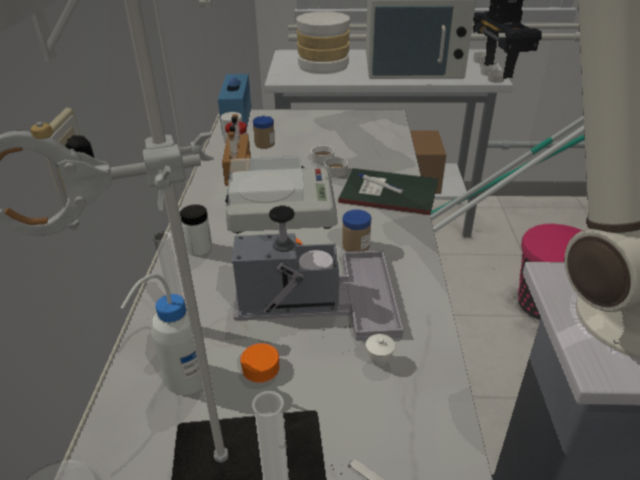

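View pics/top1.png

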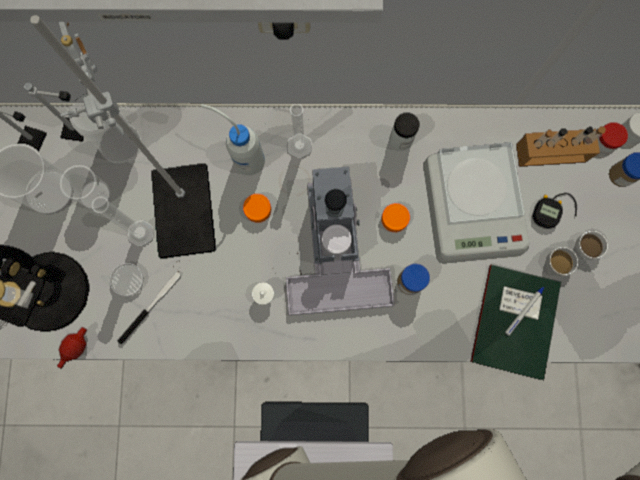

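The soil jar is the blue-lidded one at (415,278) in the top view, at the robot's right (−y) end. The crucible at (262,293) is at the left end. The orange tins at (257,207) and (396,217) are look-alikes to leave alone. Next is a close crop to fit the dispenser pose.

Run:
```python
from h import *
f=env.grab_frame("top");im=f["image"]
cv2.imwrite("pics/crop1.png",cv2.resize(im[150:340,240:440],None,fx=4,fy=3.15*4/3.15*0.79,interpolation=cv2.INTER_CUBIC) if 0 else cv2.resize(im[155:330,245:445],None,fx=3.4,fy=3.4,interpolation=cv2.INTER_CUBIC))
import pickle;pickle.dump({k:v for k,v in f.items()},open("top.pkl","wb"))
print(f["fy"])
```

```text
563.486169396916
```

View pics/crop1.png

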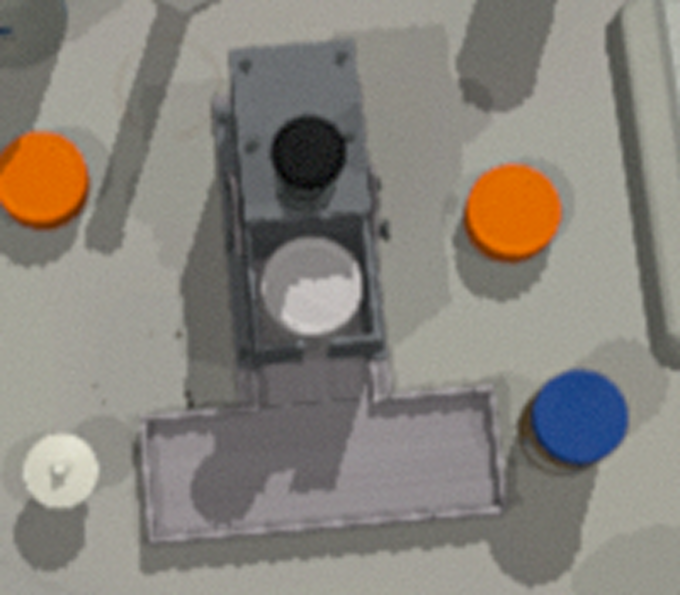

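Run:
```python
import pickle,numpy as np
from scipy.spatial.transform import Rotation as R
from scipy.optimize import least_squares
f=pickle.load(open("top.pkl","rb"))
C=np.array(f["position"]);Rc=R.from_euler("xyz",f["orientation"],degrees=True)
P=np.array([[-58,110,19],[-137,110,19],[-137,-110,19],[-58,-110,19],[54,0,190],[0,0,86],[138,36.5,120],[138,-36.5,120]])/1000
px=np.array([[141,417],[150,542],[503,512],[494,385],[309,152],[312,286],[230,46],[353,38]])/3.4+[245,155]
def proj(W):
    c=Rc.inv().apply(W-C);d=-c[:,2]
    return np.c_[f["fx"]*c[:,0]/d+f["cx"],-f["fy"]*c[:,1]/d+f["cy"]]
def W(p,Q=P): return R.from_euler("z",p[2]).apply(Q)+[p[0],p[1],0]
r=least_squares(lambda p:(proj(W(p))-px).ravel(),[.55,-.044,.09],loss="soft_l1")
p=r.x;print(p[:2],np.degrees(p[2]));print(np.round(proj(W(p))-px,2))
for n,q in dict(plunger=[.054,0,.191],mid=[-.098,0,.008],R=[-.098,-.075,.008],start=[-.098,.057,.02]).items(): print(n,W(p,np.array([q])).round(4))
np.save("pose.npy",p)
```

```text
[ 0.55202199 -0.04456524] 5.209428921079659
[[-0.73 -0.54]
 [-0.48  0.54]
 [ 1.73  0.2 ]
 [ 0.12 -0.08]
 [ 0.01 -0.92]
 [-0.09 -0.04]
 [-0.18  0.72]
 [ 0.29  0.02]]
plunger [[ 0.6058 -0.0397  0.191 ]]
mid [[ 0.4544 -0.0535  0.008 ]]
R [[ 0.4612 -0.1282  0.008 ]]
start [[0.4493 0.0033 0.02  ]]
```

Run:
```python
from h import *
o=[-90,0,5.2]
s=env.read_state()["position"]
env.gripper_to(0.0)
env.move_straight([s[0],s[1],0.36],rate=0.3)
env.goto([0.605,-0.039,0.30],o)
env.move_straight([0.605,-0.039,0.215],rate=0.15)
f=env.grab_frame("side");cv2.imwrite("pics/side2.png",f["image"][150:400,150:470])
s=env.read_state();print(s["clock"],s["position"],s["tool_rot"],s["force"],s["opening"])
```

```text
6.1583 [ 0.60588629 -0.03916195  0.21644094] [-90.01543669  -0.15481372   5.19826723] [ 0.19588183 -0.0567982   0.26933792] 0.0045457950365628405
```

View pics/side2.png

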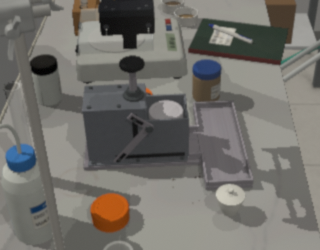

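The fingertips (about 125,45 in the crop) are just above the knob (132,63), so I press now.

Run:
```python
from h import *
def st(t):
    s=env.read_state();print(t,round(s["clock"],2),np.round(s["position"],4),np.round(s["force"],1))
p=[0.605,-0.039]
print(env.move_straight(p+[0.192],rate=0.1,force_limit=30));st("touch")
print(env.move_straight(p+[0.150],rate=0.05,force_limit=30));st("down")
env.dwell(0.3);st("hold")
f=env.grab_frame("top");cv2.imwrite("pics/top3.png",f["image"][155:330,245:445].repeat(3,0).repeat(3,1))
g=env.grab_frame("side");cv2.imwrite("pics/side3.png",g["image"][150:400,150:470].repeat(2,0).repeat(2,1))
```

```text
False
touch 6.54 [ 0.6052 -0.039   0.1925] [-0.  -0.2  0.1]
True
down 7.28 [ 0.6056 -0.0391  0.1589] [-2.7  0.5  7.7]
hold 7.58 [ 0.6056 -0.039   0.1592] [-2.5  1.2  8.3]
```

View pics/side3.png

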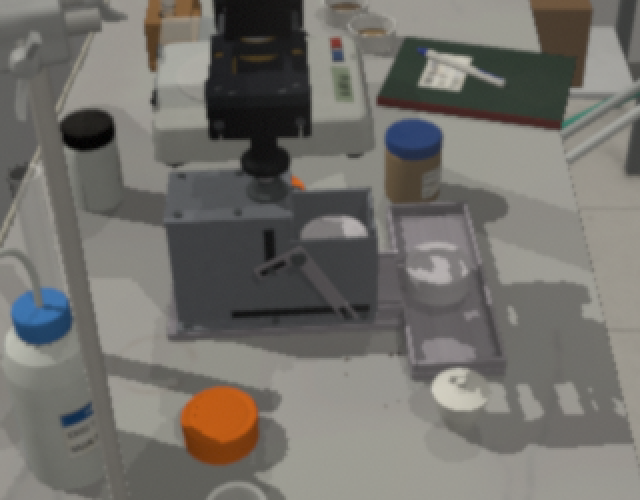

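The tin is out on the track at (437,272). The press stopped at z = 0.159, which is only about 32 mm of travel, so I press further slowly to be sure it is at the bottom.

Run:
```python
from h import *
def st(t):
    s=env.read_state();print(t,round(s["clock"],2),np.round(s["position"],4),np.round(s["force"],1))
p=[0.605,-0.039]
for z in(.157,.155,.153,.151):
    r=env.move_straight(p+[z],rate=0.02,force_limit=30);env.dwell(.1);st((z,r))
    if r or env.read_state()["force"][2]>28:break
```

```text
(0.157, False) 8.03 [ 0.6056 -0.039   0.1593] [-2.8  0.7  7.5]
(0.155, False) 8.38 [ 0.6056 -0.039   0.1584] [-4.2  1.3 11.2]
(0.153, False) 8.73 [ 0.6057 -0.039   0.1583] [-6.8  2.3 18.3]
(0.151, False) 9.08 [ 0.6058 -0.0391  0.1581] [-10.5   3.9  26. ]
```

It is hard against the bottom: force rises to 26 N with no further travel. Now I release straight up.

Run:
```python
from h import *
p=[0.605,-0.039]
env.move_straight(p+[0.20],rate=0.06);env.move_straight(p+[0.25],rate=0.15)
env.move_straight([0.43,0.004,0.25],rate=0.2)
env.dwell(.2)
f=env.grab_frame("top");cv2.imwrite("pics/top4.png",f["image"][155:330,245:445].repeat(3,0).repeat(3,1))
g=env.grab_frame("side");cv2.imwrite("pics/side4.png",g["image"][150:400,150:470].repeat(2,0).repeat(2,1))
for q in(f,g):
  for t in("tin_1","plunger_top","soil_jar"):print(t,[(np.round(r["xyz"],4).tolist(),round(r["score"],2)) for r in env.search_frame(q,t)])
s=env.read_state();print(s["clock"],s["position"],s["force"])
```

```text
tin_1 [([0.6122, -0.1719, 0.0242], 0.93), ([0.6281, 0.124, 0.0257], 0.76), ([0.5658, -0.0651, 0.0575], 0.65)]
plunger_top [([0.6021, -0.0377, 0.1924], 0.79)]
soil_jar [([0.4797, -0.1963, 0.0805], 0.83)]
tin_1 [([0.4632, -0.04, 0.0332], 0.73), ([0.6279, 0.1336, 0.0272], 0.57), ([0.5555, -0.0597, 0.0603], 0.53)]
plunger_top [([0.6028, -0.0364, 0.1879], 0.82)]
soil_jar [([0.4797, -0.1846, 0.0558], 0.82)]
12.1833 [0.43002953 0.00396807 0.2499686 ] [0.48223066 0.12694852 0.77969515]
```

View pics/side4.png

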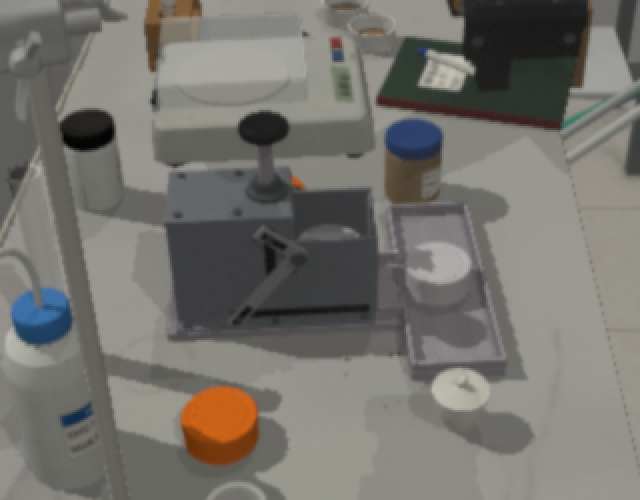

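View pics/top4.png

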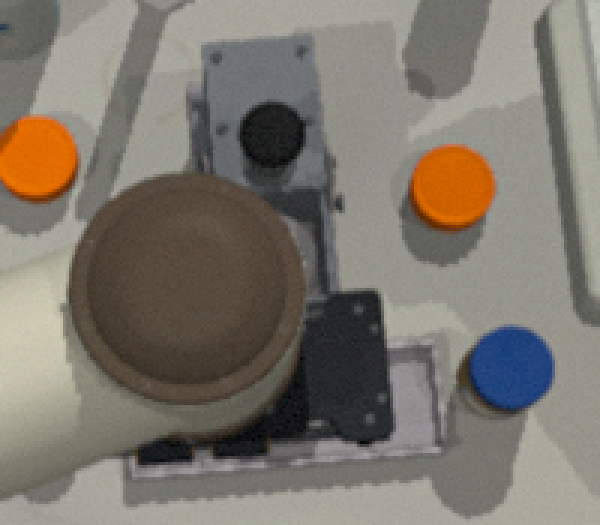

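The plunger is up and the tin stands mid-track at (437,275) in the side crop. I lower the shut fingers into the lane on its left, the crucible side, then push towards −y.

Run:
```python
from h import *
X,Y,a=np.load("pose.npy");c,s_=np.cos(a),np.sin(a)
def w(x,y,z):return [X+c*x-s_*y,Y+s_*x+c*y,z]
def st(t):
    s=env.read_state();print(t,round(s["clock"],2),np.round(s["position"],4),np.round(s["force"],1))
env.move_straight(w(-.098,.066,.20),rate=.2)
print(env.move_straight(w(-.098,.066,.06),rate=.12,force_limit=8))
print(env.move_straight(w(-.098,.066,.016),rate=.05,force_limit=6));st("in")
g=env.grab_frame("side");cv2.imwrite("pics/side5.png",g["image"][150:400,150:470].repeat(2,0).repeat(2,1))
```

```text
False
False
in 14.95 [0.4487 0.0124 0.0162] [-0.1 -0.5 -0.4]
```

View pics/side5.png

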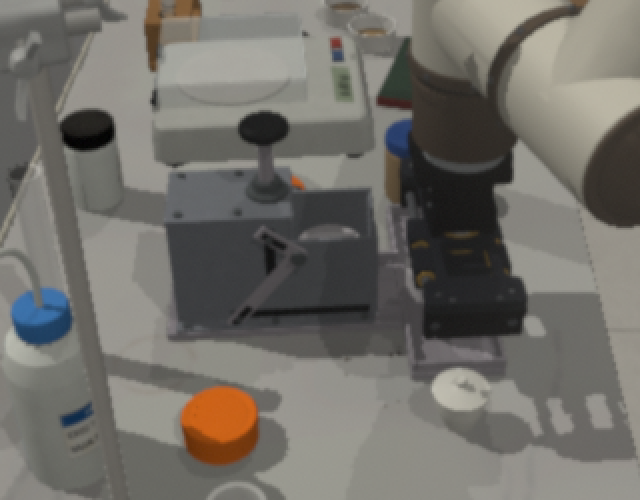

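Run:
```python
from h import *
X,Y,a=np.load("pose.npy");c,s_=np.cos(a),np.sin(a)
def w(x,y,z):return [X+c*x-s_*y,Y+s_*x+c*y,z]
def st(t):
    s=env.read_state();p=s["position"];d=np.array(p)[:2]-[X,Y];print(t,round(s["clock"],2),"yd",round(-s_*d[0]+c*d[1],4),np.round(p,4),np.round(s["force"],1))
r=env.move_straight(w(-.098,-.015,.018),rate=.03,force_limit=5);st(r)
if not r:
    r=env.move_straight(w(-.098,-.040,.018),rate=.012,force_limit=4);st(r)
g=env.grab_frame("side");cv2.imwrite("pics/side6.png",g["image"][150:400,150:470].repeat(2,0).repeat(2,1))
```

```text
False 17.85 yd -0.0149 [ 0.4558 -0.0683  0.018 ] [ 0.8  0.4 -0.9]
True 19.48 yd -0.0367 [ 0.4578 -0.09    0.0179] [-0.6  2.4  1.4]
```

View pics/side6.png

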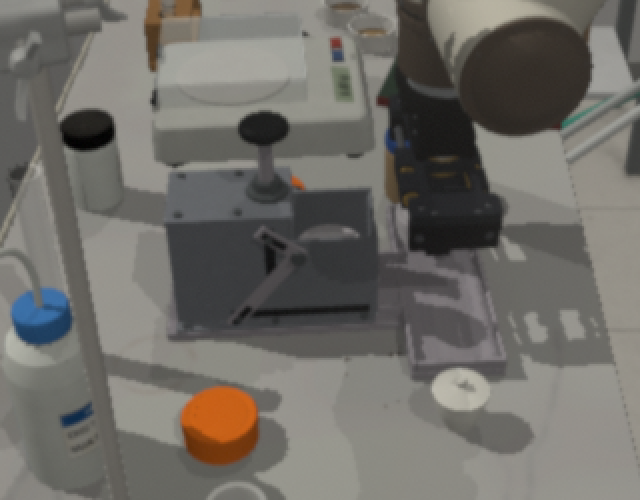

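Contact came at y_d = −37 mm, which fits the end stop. I back off along the track, lift away and check.

Run:
```python
from h import *
X,Y,a=np.load("pose.npy");c,s_=np.cos(a),np.sin(a)
def w(x,y,z):return [X+c*x-s_*y,Y+s_*x+c*y,z]
env.move_straight(w(-.098,.01,.018),rate=.05)
env.move_straight(w(-.098,.02,.25),rate=.15)
env.goto([.40,.22,.35],[-90,0,5.2])
env.dwell(.3)
f=env.grab_frame("top");cv2.imwrite("pics/top7.png",f["image"][155:330,245:445].repeat(3,0).repeat(3,1))
g=env.grab_frame("side");cv2.imwrite("pics/side7.png",g["image"][150:400,150:470].repeat(2,0).repeat(2,1))
print("target",w(-.098,-.075,.034))
for q in(f,g):
  for t in("tin_1","plunger_top","soil_jar","small_crucible"):print(t,[(np.round(r["xyz"],4).tolist(),round(r["score"],2)) for r in env.search_frame(q,t)])
s=env.read_state();print(s["clock"],s["position"],s["force"])
```

```text
target [np.float64(0.46123651504651525), np.float64(-0.12815350109434107), 0.034]
tin_1 [([0.4666, -0.1241, 0.0346], 0.89), ([0.5555, -0.0452, 0.057], 0.87), ([0.6299, 0.1204, 0.0263], 0.76), ([0.6098, -0.1736, 0.0273], 0.7), ([0.4494, 0.1078, 0.0363], 0.58)]
plunger_top [([0.6046, -0.035, 0.1876], 0.72)]
soil_jar [([0.4784, -0.1956, 0.0774], 0.59)]
small_crucible [([0.4458, 0.1064, 0.0347], 0.72)]
tin_1 [([0.4676, -0.1156, 0.0325], 0.85), ([0.6298, 0.133, 0.0215], 0.81), ([0.5575, -0.0615, 0.0582], 0.66)]
plunger_top [([0.6049, -0.0346, 0.1861], 0.65)]
soil_jar [([0.479, -0.1872, 0.0568], 0.88)]
small_crucible [([0.4497, 0.1146, 0.0429], 0.84), ([0.5793, -0.0092, 0.0422], 0.71)]
24.1833 [0.39998413 0.22002644 0.3500117 ] [ 0.39412375 -0.41100722  1.01134566]
```

View pics/top7.png

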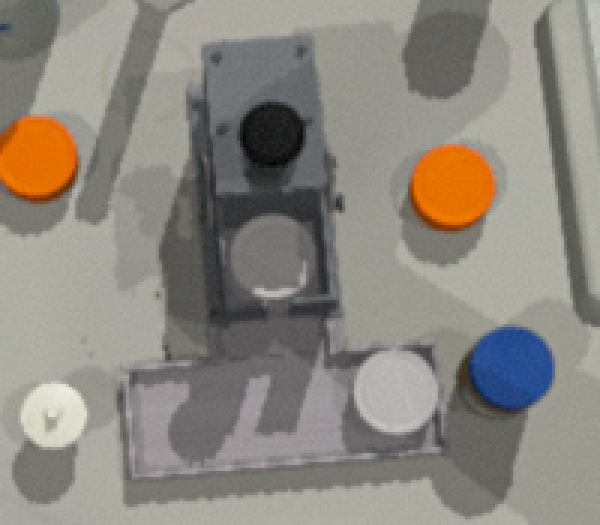

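View pics/side7.png

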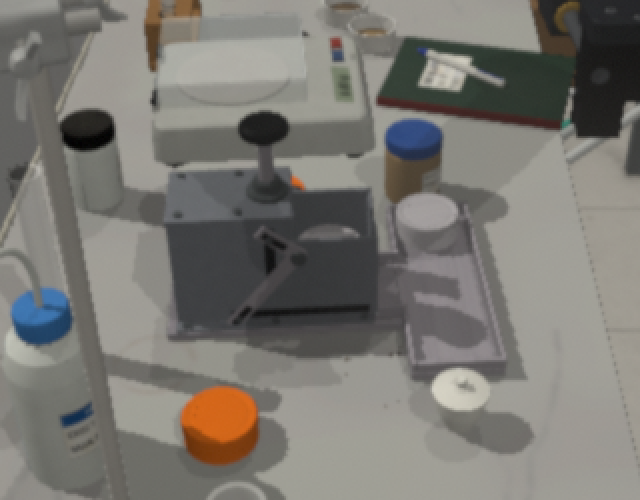

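Run:
```python
from h import *
from scipy.spatial.transform import Rotation as R
X,Y,a=np.load("pose.npy")
f=env.grab_frame("top");C=np.array(f["position"]);Rc=R.from_euler("xyz",f["orientation"],degrees=True)
ims=f["image"]
m=[r for r in env.trace(f,"tin_1")]
for r in m:
    mk=r["mask"].astype(np.uint8);cs,_=cv2.findContours(mk,0,1);k=max(cs,key=cv2.contourArea);(u,v),rad=cv2.minEnclosingCircle(k)
    d=Rc.apply([(u-f["cx"])/f["fx"],-(v-f["cy"])/f["fy"],-1]);P=C+d*(.034-C[2])/d[2];q=P[:2]-[X,Y]
    print(round(r["score"],2),round(u,1),round(v,1),round(rad,1),"disp xy",np.round([np.cos(a)*q[0]+np.sin(a)*q[1],-np.sin(a)*q[0]+np.cos(a)*q[1]],4))
```

```text
0.85 335.0 240.9 15.4 disp xy [0.0071 0.001 ]
0.79 375.8 285.2 15.5 disp xy [-0.0928 -0.074 ]
0.63 395.2 217.3 14.8 disp xy [ 0.0466 -0.1298]
0.57 257.0 207.8 14.8 disp xy [0.0925 0.1588]
0.48 337.0 257.0 3.2 disp xy [-0.0273  0.0001]
```

```bash
python3 -c "
from h import *
env.close_job();print(env.read_state()['clock'])"
```

```text
the job is handed in; nothing more can be done
the job is handed in; nothing more can be done
```

The tin is at the right end stop beside the blue-lidded soil jar, and I have handed the job in. The hand-in gave no verdict. The robot's clock was about 24 s at my last reading.

- **What I did:** I pressed the plunger with shut fingers until it stopped hard, then let it spring back up. One tin came out onto the track, and I slid it with the fingertips to the right end stop. The arm was clear of everything before I handed in.
- **Tin:** the last pictures show it upright at dispenser (−93, −74) mm against the target (−98, −75) mm. That is about 5 mm off, towards the back lip, and inside the 13 mm allowed.
- **Rest of the scene:** the plunger is up. A tin shows inside the magazine, with its top at about 0.057 m, as expected for two left. The jar and crucible stand upright and are unmoved to within measuring accuracy.
- **Checks that disagreed:**
  - The first press ended early on a force spike, at about 32 mm of travel. I pressed further until the force rose to 26 N with no movement. By tool height the bottom was at about 33 mm rather than the nominal 36 mm, which I put down to height calibration; it still clears the 31 mm needed.
  - The networks also reported the two orange look-alike tins; I left those alone.

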